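# Set the flip tags on the spares rack

## Task

On the camera repair bench, flip the hinged tags on the spares rack with a fingertip so that only the full bins show green face up and the bins that are not full show red, each tag resting fully over. Only push the tags, gently: do not pinch them, do not lift or shove the bins, and leave the tags that are already right and everything else on the bench alone.

Things in the scene. Friction and masses are not known exactly. Their poses are not given: they have to be found in the camera images.
- bin_1: Steel bin, loose in its rack pocket, 115 (x) x 78 (y) x 55 mm high, walls 3 mm; origin: centre of its underside; x axis from its front (tag side, facing the robot) to its back. Tag hinge line parallel to y at x = -56, z = +62 mm in this frame; hinge posts at y = +-30 mm reach z = 65 mm. FULL: heaped with small brass gears up to 48 mm above its underside. Carries tag_1.
- bin_2: Steel bin, loose in its rack pocket, 115 (x) x 78 (y) x 55 mm high, walls 3 mm; origin: centre of its underside; x axis from its front (tag side, facing the robot) to its back. Tag hinge line parallel to y at x = -56, z = +62 mm in this frame; hinge posts at y = +-30 mm reach z = 65 mm. EMPTY: bare floor. Carries tag_2.
- bin_3: Steel bin, loose in its rack pocket, 115 (x) x 78 (y) x 55 mm high, walls 3 mm; origin: centre of its underside; x axis from its front (tag side, facing the robot) to its back. Tag hinge line parallel to y at x = -56, z = +62 mm in this frame; hinge posts at y = +-30 mm reach z = 65 mm. FULL: heaped with small steel knobs with white tops up to 50 mm above its underside. Carries tag_3.
- bin_4: Steel bin, loose in its rack pocket, 115 (x) x 78 (y) x 55 mm high, walls 3 mm; origin: centre of its underside; x axis from its front (tag side, facing the robot) to its back. Tag hinge line parallel to y at x = -56, z = +62 mm in this frame; hinge posts at y = +-30 mm reach z = 65 mm. NOT full: only two small steel knobs left on its floor. Carries tag_4.
- tag_1 (a joint): Tag hinge of bin_1, rad: 0 upright; -0.95 (stop) leaning out over the bin's front, towards the robot, GREEN face up; +0.95 (stop) leaning back over the bin's inside, RED face up. Swings freely, slight friction; a level push of about 1 N on its free edge towards the hinge raises it, and past upright it falls to the other stop by itself.
- tag_1_edge (a point): Middle of the free edge of tag_1, moving with it. The tag is a stiff plate, 46 wide (along the hinge), 50 from hinge line to free edge, 5 mm thick with a rolled edge 8 mm thick, slick plastic (friction 0.25), 20 g; one face green (towards the bin's +x when upright), one red. At a stop this edge is 29 mm above the hinge line and 41 mm out from it, with free space under the plate.
- tag_2 (a joint): Tag hinge of bin_2, rad: 0 upright; -0.95 (stop) leaning out over the bin's front, towards the robot, GREEN face up; +0.95 (stop) leaning back over the bin's inside, RED face up. Swings freely, slight friction; a level push of about 1 N on its free edge towards the hinge raises it, and past upright it falls to the other stop by itself.
- tag_2_edge (a point): Middle of the free edge of tag_2, moving with it. The tag is a stiff plate, 46 wide (along the hinge), 50 from hinge line to free edge, 5 mm thick with a rolled edge 8 mm thick, slick plastic (friction 0.25), 20 g; one face green (towards the bin's +x when upright), one red. At a stop this edge is 29 mm above the hinge line and 41 mm out from it, with free space under the plate.
- tag_3 (a joint): Tag hinge of bin_3, rad: 0 upright; -0.95 (stop) leaning out over the bin's front, towards the robot, GREEN face up; +0.95 (stop) leaning back over the bin's inside, RED face up. Swings freely, slight friction; a level push of about 1 N on its free edge towards the hinge raises it, and past upright it falls to the other stop by itself.
- tag_3_edge (a point): Middle of the free edge of tag_3, moving with it. The tag is a stiff plate, 46 wide (along the hinge), 50 from hinge line to free edge, 5 mm thick with a rolled edge 8 mm thick, slick plastic (friction 0.25), 20 g; one face green (towards the bin's +x when upright), one red. At a stop this edge is 29 mm above the hinge line and 41 mm out from it, with free space under the plate.
- tag_4 (a joint): Tag hinge of bin_4, rad: 0 upright; -0.95 (stop) leaning out over the bin's front, towards the robot, GREEN face up; +0.95 (stop) leaning back over the bin's inside, RED face up. Swings freely, slight friction; a level push of about 1 N on its free edge towards the hinge raises it, and past upright it falls to the other stop by itself.
- tag_4_edge (a point): Middle of the free edge of tag_4, moving with it. The tag is a stiff plate, 46 wide (along the hinge), 50 from hinge line to free edge, 5 mm thick with a rolled edge 8 mm thick, slick plastic (friction 0.25), 20 g; one face green (towards the bin's +x when upright), one red. At a stop this edge is 29 mm above the hinge line and 41 mm out from it, with free space under the plate.
- rack: Fixed aluminium rack on the bench: plate 127 x 420 x 8 mm with four bin pockets in a row along its y axis (pitch 86 mm, at y = -129, -43, +43, +129 mm) and at +y an end tray; lips reach 22 mm above the bench. Origin under the middle of the four pockets, on the bench; its x axis points to the back of the bins, and the bins stand parallel to it.
- lens_barrel: Loose dark steel lens barrel, upright, 50 mm diameter, 58 mm high, standing in the rack's end tray. Bystander; its origin is on its underside.
- screwdriver: Loose screwdriver with a red handle, 160 mm long, lying in front of the rack. Bystander; its origin is near its middle.
- lens_cap: Loose black lens cap, 58 mm diameter, 9 mm high, lying in front of the rack. Bystander; its origin is on its underside.
- camera: Loose black and silver camera, 105 mm wide, 97 mm high, standing right of the rack. Bystander; its origin is on its underside.
- cup: Loose blue bowl, 84 mm diameter, 60 mm high, to the right of the rack. Bystander; its origin is on its underside.
- film_can: Loose black film can with a pale grey cap, 32 mm diameter, 50 mm high, right of the rack. Bystander; its origin is on its underside.
- oil_jar: Loose amber jar with a black cap, 48 mm diameter, 70 mm high, left of the rack. Bystander; its origin is on its underside.
Things that resemble listed ones, but are neither listed nor needed, are in the scene too. Leave any orange or purple look-alike of the bin_2 alone.

How it is judged:
By the outcome, as a careful person would: the job done as asked, in the order asked, and still so for the second after the job is handed in, with the robot touching nothing.
It also fails if it takes over 35 s, if anything falls off the work surface, if the arm or the gripper's body presses on something with over 40 N, if the wrist force passes 120 N, or if a joint passes its speed limit or range.

## Robot

A 6-joint arm with a two-finger parallel gripper is mounted at the origin on the work surface. World frame = base frame: x ahead of the robot, y to its left, z up, the work surface at z = 0. Lengths are in mm, angles in rad, forces in N, time in s.
With the tool pointing down it reaches from about 275 to 825 mm from the base axis. Payload 4.9 kg.
Tool frame: the origin (TCP) lies at the very end of the fingers, on their centre line; the grasp point (between the pads) lies 19 mm behind it; z points along the fingers, y is the line along which they close (so a half turn about z gives the same grasp; the last joint's range is limited). The gripper opens to 85 mm and grips with 20 to 120 N. Pads are 22 mm wide; open, the fingers measure 114 mm over their backs; the gripper's body (76 mm by 85 mm) begins 54 mm behind the grasp point. The pads swing forward as they close: fully open they stand 13 mm farther back than shut.
Start: joints at [1.202, 0.326, -0.193, 1.052, 0, 1.437], TCP at [127.95, 534.928, 231.281] pointing down, gripper open.
Joint ranges: [-2.65, 2.65], [-0.97, 1.79], [-1.3, 1.35], [-1.93, 2.1], [-1.47, 1.37], [-3.14, 3.14]. Speed limits (rad/s): [2.57, 2.57, 3.14, 3.14, 3.14, 3.14].

## Interface

Orientations are given as [roll, pitch, yaw] about the fixed x, y, z axes, in that order (R = Rz(yaw) Ry(pitch) Rx(roll)).
In Python, from bench import bot, solve_ik, imaging gives the robot as it stands. Calls block until the motion is done:
- bot.move_ptp(position, orientation): joint-space move of the TCP to a pose.
- bot.movel(position, rot=None, max_speed=150, threshold=None): straight line of the TCP; rot=None keeps the orientation; max_speed is the mean speed in mm/s. With threshold (N) it stops when the force on the tool has changed by that much, and returns True; else False.
- bot.move_j(angles): joint-space move.
- bot.grip(opening, effort=None): opening from 0.0 (shut) to 1.0 (fully open); effort is the grip in N (None keeps the last); returns when the fingers have stopped.
- bot.dwell(seconds).
- solve_ik(position, orientation): joint angles nearest the present ones, or None.
- bot.get_state(): the state.
- imaging.capture(name): name is "scene" or "top" or "wrist"; returns the picture (400x640x3 uint8, blue, green, red); there is no depth.
- imaging.camera_model(name): a dict with "K" (3x3 intrinsics, pixels), "position" and "rotation" of the camera in the world. Camera axes: x right, y up, looking along -z (the intrinsics and any distortion apply to the point x, -y, -z); pixel columns grow to the right and rows downward; lengths in mm; the calibration is good to about 2 mm. A picture is of the moment at which its call begins: read the wrist's pose just before it. camera_model takes no time and is no camera call; for the wrist camera it gives the pose at the moment of the call.
A pose or a line that the arm cannot do raises bot.IKError and nothing moves.
- bot.sign_off(): hands the job in; it is judged then, once.
The state is a dict: "t": time; "qpos": joint angles; "joint_velocities": joint speeds; "effort": joint torques, N m; "tcp_pos": TCP position; "orientation": TCP orientation; "contact_force": force on the tool from outside, world axes, zero at the start; "wrist_torque": the same for the moment, N m; "opening": opening from 0.0 (shut) to 1.0 (fully open); "gripper_force": force on a finger pad.
Only numpy, scipy, OpenCV 4.12 (cv2) and the standard library are available. Lean on these libraries where they do the work, as an engineer would, in place of code of your own. Each camera call takes 0.05 s, during which the arm holds its last target. There are 200 camera calls.

## Working session

There is one attempt and no reset: what is moved stays moved. The work goes in short steps, each a Python script; the robot and the scene stay as the last script left them, time stands still between calls to the robot, and variables do not carry over. Pictures are saved under pics/ and viewed, at most 10 in all, crops included, and the job is handed in when it is done.

```bash
ls; mkdir -p pics; python3 - <<'E'
from bench import bot, imaging
import cv2,numpy as np
for n in("scene","top"):
    cv2.imwrite(f"pics/{n}0.png",imaging.capture(n)); m=imaging.camera_model(n); print(n,m)
print(bot.get_state())
E
```

```text
pics
scene {'K': array([[486.19714841,   0.        , 324.79589955],
       [  0.        , 486.19714841, 193.68671119],
       [  0.        ,   0.        ,   1.        ]]), 'position': array([ 1261.77260524, -1177.94206323,  1099.50712268]), 'rotation': array([0.96512688, 0.00299958, 0.58381763])}
top {'K': array([[383.17495232,   0.        , 314.20463741],
       [  0.        , 383.17495232, 197.17685194],
       [  0.        ,   0.        ,   1.        ]]), 'position': array([ 416.40829452,  -11.65822933, 1139.96844062]), 'rotation': array([ 0.06886384,  0.03661061, -1.56253232])}
{'t': 0.1, 'qpos': array([ 1.20174593e+00,  3.26857996e-01, -1.93462667e-01,  1.05203283e+00,
       -3.58832825e-06,  1.43657811e+00]), 'joint_velocities': array([-7.28557561e-06, -1.92388796e-03,  4.62157832e-03,  4.19880473e-04,
       -3.39721794e-04,  1.74107939e-03]), 'effort': array([-3.51321489e-05, -4.44239509e+01,  2.63037086e+01,  7.95805041e-03,
       -1.17618429e-04, -2.49445657e-05]), 'tcp_pos': array([127.78350526, 534.41308356, 230.59461899]), 'orientation': array([-3.14004901e+00, -2.04816684e-04,  2.90676032e+00]), 'contact_force': array([-0.60530231, -0.62405549,  0.22896229]), 'wrist_torque': array([ 0.01873572, -0.02450461, -0.00299044]), 'gripper_force': 0.0, 'opening': 1.00047562891875}
```

View pics/scene0.png

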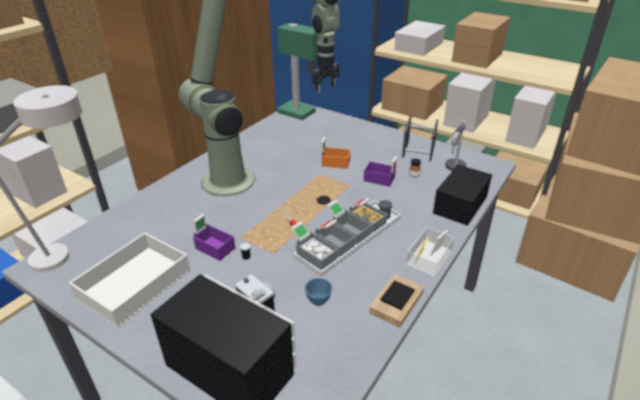

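View pics/top0.png

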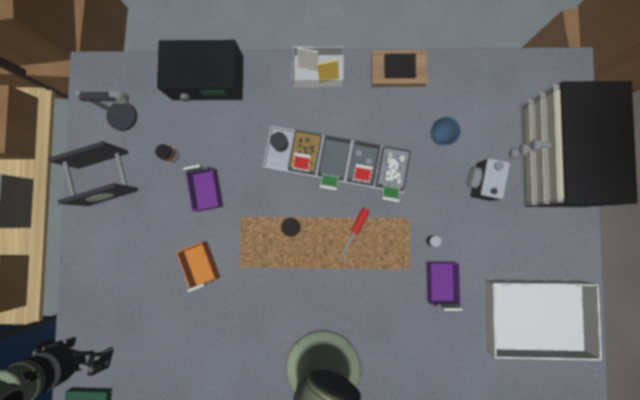

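```bash
cat > h.py <<'E'
import numpy as np, cv2
from scipy.spatial.transform import Rotation as R
def ray(m,uv):
    d=np.linalg.inv(m["K"])@[uv[0],uv[1],1]; d=d*[1,-1,-1]
    return np.array(m["position"]), R.from_euler("xyz",m["rotation"]).apply(d/np.linalg.norm(d))
def onplane(m,uv,z):
    p,d=ray(m,uv); return p+d*(z-p[2])/d[2]
def proj(m,P):
    c=R.from_euler("xyz",m["rotation"]).inv().apply(np.array(P)-m["position"])*[1,-1,-1]
    return (m["K"]@(c/c[2]))[:2]
def tri(ms,uvs):
    A=np.zeros((3,3));b=np.zeros(3);L=[]
    for m,u in zip(ms,uvs):
        p,d=ray(m,u);Q=np.eye(3)-np.outer(d,d);A+=Q;b+=Q@p;L.append((p,d))
    X=np.linalg.solve(A,b); return X,[np.linalg.norm(np.cross(X-p,d)) for p,d in L]
def blobs(img,col,amin=15):
    h=cv2.cvtColor(img,cv2.COLOR_BGR2HSV)
    if col=="red": k=cv2.inRange(h,(0,130,80),(9,255,255))|cv2.inRange(h,(172,130,80),(180,255,255))
    else: k=cv2.inRange(h,(45,90,60),(85,255,255))
    n,l,s,c=cv2.connectedComponentsWithStats(k)
    return [(np.round(c[i],1),s[i]) for i in range(1,n) if s[i][4]>=amin],l
E
python3 - <<'E'
from h import *
from bench import imaging
M={n:imaging.camera_model(n) for n in("scene","top")}
for n in M:
    im=cv2.imread(f"pics/{n}0.png")
    for col in("red","green"):
        for c,s in blobs(im,col)[0]: print(n,col,c,s,onplane(M[n],c,85).round() if n=="top" else "")
E
python3 - <<'E'
import cv2
a=cv2.imread("pics/top0.png")[115:215,250:425]; b=cv2.imread("pics/scene0.png")[180:280,275:415]
cv2.imwrite("pics/crop.png",cv2.resize(cv2.hconcat([a,b]),None,fx=2.5,fy=2.5,interpolation=2))
E
```

```text
scene red [292.2 221.9] [289 219   7   6  28] 
scene green [516.5  24.8] [ 408    0  186   62 5283] 
scene green [621.7  32.7] [ 592    0   48   77 1914] 
scene green [297.4  40.8] [278  24  39  35 941] 
scene green [444.3  72.8] [422  67  34  14  69] 
scene green [504.   96.7] [492  82  29  32 522] 
scene green [558.7 109.7] [550  95  19  31 313] 
scene green [295.4 109.9] [278 101  36  17 298] 
scene green [441.3 137.5] [437 135  11   6  36] 
scene green [490.7 151.3] [486 149  11   6  38] 
scene green [335.8 208.2] [331 204  11  10  62] 
scene green [199.9 223.6] [197 219   7  10  47] 
scene green [300.5 230.6] [295 226  12  11  75] 
top red [300.8 162.5] [294 157  15  12 137] [585.  66.  85.]
top red [362.2 173.9] [355 169  15  11 133] [ 554. -104.   85.]
top red [359.6 220.9] [351 208  18  26 210] [425. -97.  85.]
top red [210.5 259.2] [203 243  15  35  86] [316. 312.  85.]
top red [186.3 268.4] [180 253  14  33 111] [290. 379.  85.]
top green [215.  91.] [208  91  15   1  15] [790. 312.  85.]
top green [329.2 180.3] [323 176  14  10 102] [536. -14.  85.]
top green [390.9 191.8] [385 187  13  10 103] [ 505. -183.   85.]
top green [ 85.4 395.3] [ 66 391  41   9 333] [-56. 647.  85.]
```

View pics/crop.png

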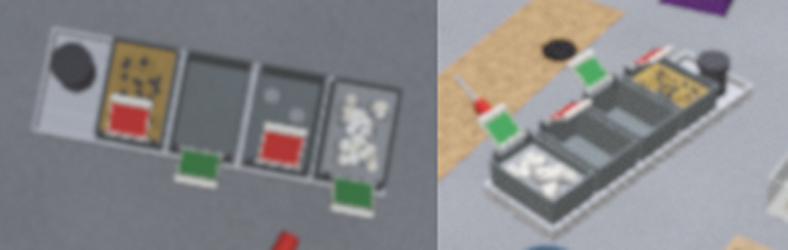

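```bash
python3 - <<'E'
from h import *
from bench import bot,imaging,solve_ik
M=[imaging.camera_model(n) for n in("scene","top")]
for n,a,b in((2,(335.8,208.2),(329.2,180.3)),(4,(300.5,230.6),(390.9,191.8))): print(n,tri(M,[a,b]))
for y in(-.18,2.96): print(y,solve_ik([500,20,260],[np.pi,0,y]))
y=-.18 if solve_ik([500,20,260],[np.pi,0,-.18]) is not None and abs(solve_ik([500,20,260],[np.pi,0,-.18])[5])<2 else 2.96
bot.move_ptp([500,20,260],[np.pi,0,y]); bot.grip(0)
s=bot.get_state(); m=imaging.camera_model("wrist"); im=imaging.capture("wrist")
cv2.imwrite("pics/w1.png",im); print(s["t"],s["tcp_pos"],s["orientation"],m)
for c in("red","green"): print(c,blobs(im,c,60)[0])
E
```

```text
2 (array([535.45118635, -13.66181012,  87.60313866]), [np.float64(0.22392283794189938), np.float64(0.22392283794179854)])
4 (array([ 504.62778455, -182.50354253,   87.62928087]), [np.float64(0.06094106434151421), np.float64(0.060941064341278293)])
-0.18 [-0.10763924  0.21566757 -0.26780001  1.08732874  0.         -3.06923189]
2.96 [-0.10763924  0.21566757 -0.26780001  1.08732874  0.          0.07395342]
3.1333 [499.99822905  19.9520041  259.99534673] [-3.14156469e+00 -2.12829098e-05  2.95992372e+00] {'K': array([[350.5959159 ,   0.        , 321.13678302],
       [  0.        , 350.5959159 , 194.20482658],
       [  0.        ,   0.        ,   1.        ]]), 'position': array([429.25796559,  32.70600311, 401.2250832 ]), 'rotation': array([-2.83118189e-01,  4.04522527e-04,  1.38866103e+00])}
red [(array([194.2, 111.3]), array([ 177,   73,   36,   77, 1810], dtype=int32)), (array([205.1, 247.1]), array([ 183,  230,   45,   35, 1446], dtype=int32)), (array([379.9, 247.1]), array([ 359,  230,   43,   35, 1445], dtype=int32))]
green [(array([111.1, 213. ]), array([ 82, 203,  58,  22, 908], dtype=int32)), (array([291.7, 213.4]), array([269, 203,  45,  22, 942], dtype=int32)), (array([622.6, 378.2]), array([605, 375,  35,   7,  80], dtype=int32))]
```

View pics/w1.png

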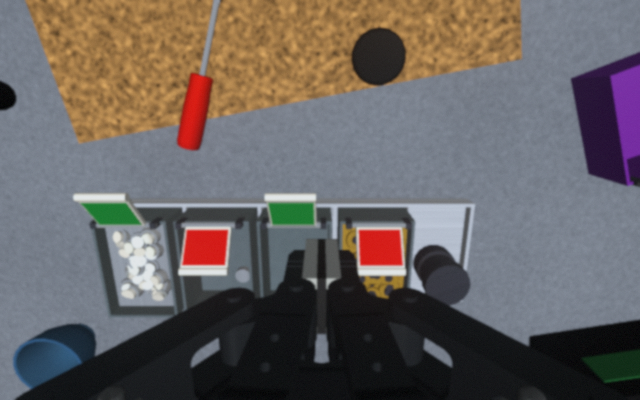

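```bash
python3 - <<'E'
from h import *
from bench import bot,imaging
M=[imaging.camera_model(n) for n in("wrist","top")]
W=[(379.9,247.1),(291.7,213.4),(205.1,247.1),(111.1,213)];T=[(300.8,162.5),(329.2,180.3),(362.2,173.9),(390.9,191.8)]
P=[]
for w,t in zip(W,T):
    X,e=tri(M,[w,t]); P.append(X); print(X.round(1),np.round(e,1))
P=np.array(P); yaw=np.mean([np.arctan2(-(a-b)[0],(a-b)[1]) for a,b in((P[0],P[2]),(P[1],P[3]))])
c,s=np.cos(yaw),np.sin(yaw); Q=P[:,:2]@np.array([[c,-s],[s,c]]); print(yaw,Q.round(1))
hx=(Q[0,0]+Q[2,0]+Q[1,0]+Q[3,0])/4; print("hinge u",hx,"offset",(Q[0,0]-Q[1,0])/2, "mean z",P[:,2].mean())
E
```

```text
[586.5  64.8  78.5] [1.3 1.3]
[535.6 -14.7  80.8] [1.4 1.4]
[ 553.  -105.1   85.6] [1.2 1.2]
[ 503.1 -183.1   86.7] [1.7 1.7]
-0.1926436456453063 [[563.3 175.9]
 [528.5  88.1]
 [562.9   2.7]
 [528.8 -83.4]]
hinge u 545.8837253962622 offset 17.375526501843353 mean z 82.87898047464185
```

```bash
cat >> h.py <<'E'
yaw=-0.19; HU=545.9
def pt(u,v,z): 
    c,s=np.cos(yaw),np.sin(yaw); return [c*u-s*v, s*u+c*v, z]
E
cat > flip.py <<'E'
from h import *; from bench import bot,imaging
import sys
def flip(v,sgn,z=87):   # sgn=+1 pushes to the back
    o=[np.pi,0,np.pi+yaw]; a,b=HU-sgn*71,HU-sgn*3
    bot.movel(pt(a,v,190),rot=o,max_speed=200)
    print("down hit",bot.movel(pt(a,v,z),max_speed=130,threshold=8))
    print("push hit",bot.movel(pt(b,v,z),max_speed=60,threshold=6), bot.get_state()["contact_force"].round(2),bot.get_state()["tcp_pos"].round(1))
    bot.movel(pt(a,v,z),max_speed=150); bot.movel(pt(a,v,230),max_speed=200)
    im=imaging.capture("top"); print(bot.get_state()["t"])
    for c in("red","green"): print(c,[list(k)for k,_ in blobs(im,c,40)[0]])
    cv2.imwrite(sys.argv[1],im)
E
python3 - pics/t1.png <<'E'
from flip import *
flip(88.1,1)
E
```

```text
down hit False
push hit False [-0.25  0.65  0.66] [549.3 -15.9  87. ]
7.45
red [[np.float64(366.8), np.float64(174.4)], [np.float64(359.6), np.float64(221.0)], [np.float64(210.6), np.float64(259.2)], [np.float64(186.4), np.float64(268.5)]]
green [[np.float64(390.9), np.float64(191.8)], [np.float64(85.6), np.float64(395.3)]]
```

```bash
python3 - <<'E'
from h import *; from bench import bot,imaging
bot.movel(pt(HU-50,125,270),max_speed=200)
im=imaging.capture("wrist"); cv2.imwrite("pics/w2.png",im)
for c in("red","green"): print(c,[(list(k.round()),s[2:]) for k,s in blobs(im,c,60)[0]])
E
```

```text
red [([np.float64(186.0), np.float64(105.0)], array([  34,   76, 1759], dtype=int32)), ([np.float64(197.0), np.float64(238.0)], array([  44,   34, 1379], dtype=int32)), ([np.float64(283.0), np.float64(236.0)], array([  42,   35, 1356], dtype=int32)), ([np.float64(369.0), np.float64(237.0)], array([  42,   35, 1378], dtype=int32))]
green [([np.float64(105.0), np.float64(204.0)], array([ 57,  22, 922], dtype=int32)), ([np.float64(616.0), np.float64(364.0)], array([ 47,   9, 106], dtype=int32))]
```

View pics/w2.png

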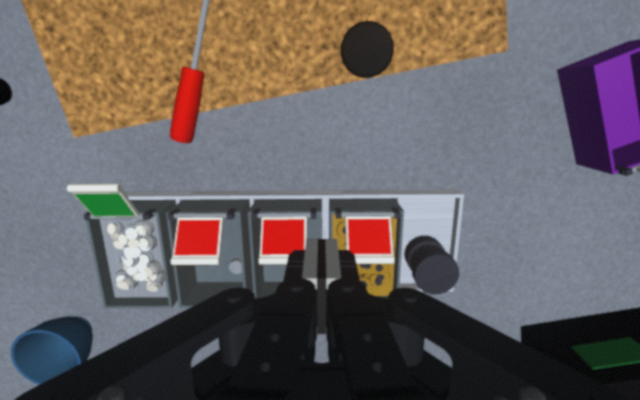

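Tag_2 now shows red, fully over at (283,236), in line with its neighbours. Tag_1 at (369,237) is next.

```bash
python3 - pics/t2.png <<'E'
from flip import *
flip(175.9,-1)
bot.movel(pt(HU-50,125,270),max_speed=200)
im=imaging.capture("wrist"); cv2.imwrite("pics/w3.png",im)
for c in("red","green"): print(c,[(list(k.round()),s[2:]) for k,s in blobs(im,c,60)[0]])
print(bot.get_state()["t"])
E
```

```text
down hit False
push hit False [ 0.78 -0.47  0.58] [572.7  69.   87. ]
12.6
red [[np.float64(331.4), np.float64(168.2)], [np.float64(362.1), np.float64(173.9)], [np.float64(359.6), np.float64(221.0)], [np.float64(183.5), np.float64(260.4)]]
green [[np.float64(390.9), np.float64(191.9)]]
red [([np.float64(186.0), np.float64(103.0)], array([  34,   76, 1763], dtype=int32)), ([np.float64(197.0), np.float64(236.0)], array([  44,   34, 1376], dtype=int32)), ([np.float64(282.0), np.float64(235.0)], array([  42,   35, 1357], dtype=int32))]
green [([np.float64(370.0), np.float64(200.0)], array([ 45,  22, 916], dtype=int32)), ([np.float64(104.0), np.float64(202.0)], array([ 58,  22, 924], dtype=int32)), ([np.float64(615.0), np.float64(362.0)], array([ 48,   9, 111], dtype=int32))]
13.4833
```

View pics/w3.png

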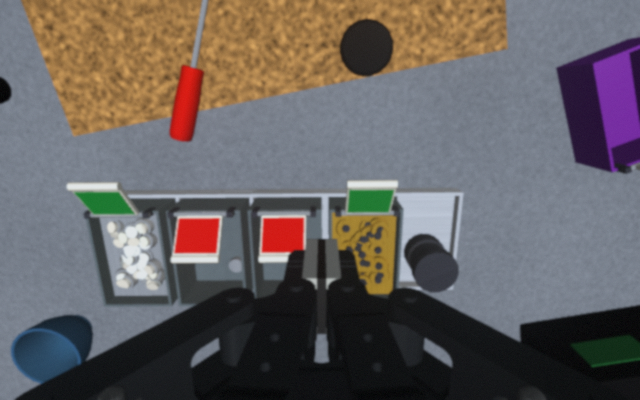

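Tag_1 now shows green at (370,200), level with tag_4 at (104,202). Tag_2 and tag_3 show red, and nothing else has moved.

```bash
python3 -c "
from bench import bot
print(bot.sign_off())"
```

```text
the job is handed in; nothing more can be done
None
```

I flipped tag_1 (full bin) to green and tag_2 (empty bin) to red; tags 3 and 4 were already right and were left alone, and the job was handed in about 13.5 s into the 35 s limit.

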